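# Open the over-centre lid of a sample transport box and load a cup

### The job

Open the sample transport box: gently push its blue lid up from under the front lip until it has gone past its dead point and stays open by itself, without leaning hard on its end stop. Then stand the red-capped specimen cup upright in the round blue holder inside the box, right down on the floor, leaving the lid open. Do not disturb the reagent bottle, the timer or the empty clear cup.

Things in the scene. Friction and masses are not known exactly. Their poses are not given: they have to be found in the camera images.
- box: White open-topped transport box fixed to the worktop, 160 (x) x 200 (y) x 80 mm high, walls and floor 5 mm. Origin at the centre of its underside. x runs from its front, which faces the robot's right, to its hinge side at the robot's left (yaw 1.27 to 1.69 rad); y towards the robot; z up. Box, lid and stay bear at most 15 N of push from the robot.
- lid_hinge (a point): Point on the lid's hinge axis, in the middle of its length: 80 mm along the box's x from its centre, 82 mm above the worktop. The hinge axis runs along the box's y.
- lid (a joint): Opening angle of the blue lid (rad): 0 = shut and level (its start), growing as its front rises. A flat plate, 6 mm thick, 200 mm wide, reaching 190 mm from the hinge. About 2 N at the lip lifts it; left short of its dead point it sinks shut. The dead point lies anywhere from 1.27 to 1.71 rad, is set differently on every box and is not measured: feel for it. Past it the lid rests open.
- lip (a point): Point on the lid: middle of the front edge of the lip, on its underside, 190 mm from the hinge axis; moves with the lid. The bare lip stands out 30 mm in front of the box's front wall; when the lid is shut its underside is 83 mm above the worktop, so closed fingers slanting forward fit under it.
- well (a point): Centre of the round blue holder in the box, on the box's inner floor (5 mm above the worktop), 28 mm from the box's centre towards its front; axes as the box's. The holder is a ring 14 mm high, 47 mm inside and 62 mm outside diameter.
- sample_cup: White specimen cup with a red cap, standing on the worktop to the right of the box: body 42 mm diameter up to the cap, cap 48 mm diameter from 36 to 50 mm height, 50 g. Origin at the centre of its underside, z up. Its body fits the holder with 2.5 mm to spare all round; the cap stays above the ring. Grip it round the cap.
- reagent_bottle: Bystander, loose: white bottle with red cap and red band, 48 mm diameter, 105 mm high, to the left of the box. Origin at the centre of its underside.
- timer: Bystander, loose: white timer lying flat, 58 x 72 x 18 mm, to the right of the box and farther from the robot. Origin at the centre of its underside.
- empty_cup: Bystander, loose: empty clear cup without cap, 56 mm diameter, 60 mm high, behind the red-capped cup. Origin at the centre of its underside.
- stay (a point): Fixed point on the hinge axis at the box's +y side (towards the robot), where the stay sits (quadrant, orange sprung roller, rubber buffer; out to 120 mm from the box's middle). From 0.15 rad before the dead point the roller resists with 5 to 10 N at the lip, less near it; past it, it carries the lid off the pusher onto the buffer, 0.05 rad on. Pushed on there, force rises 4 to 5 N per mm.

How it is judged:
On the way, in this order (a step that is already met when the one before it is completed fails the run):
1. the lid is past its dead point and stands open by itself, untouched and still (lid above 1.2 rad) (value of joint lid above 1.2 rad and velocity of joint lid between -0.03 and 0.03 rad/s and contact force between each of the fingers, the arm and box below 0.1 N), for 0.5 s.
2. the red-capped cup stands in the holder (horizontal distance between sample_cup and well below 0.005 m and z of sample_cup in the frame of well below 0.004 m), for 0.2 s.
At the end, for the whole second after the job is handed in: The lid stands open by itself (above 1.2 rad, at rest); the red-capped cup stands in the holder, its centre within 5 mm of the holder's, its underside within 4 mm of the box's inner floor, upright within 0.08 rad, released and at rest (all of step 2 and value of joint lid above 1.2 rad and velocity of joint lid between -0.03 and 0.03 rad/s and angle between sample_cup's own z axis and vertical below 0.08 rad and linear speed of sample_cup below 0.02 m/s); the robot touches nothing.
It fails at once if the robot pushes on the box, its lid or its stay with more than 15 N (contact force between any of the fingers, the arm and box above 15 N).
It fails at once if the cup is pressed against the box with more than 20 N (contact force between sample_cup and box above 20 N).
It fails at once if the reagent bottle, the timer or the empty cup is moved by more than 20 mm (distance of any of reagent_bottle, timer, empty_cup from where it was at the start of the episode above 0.02 m).
It also fails if it takes over 70 s, if anything falls off the work surface, if the arm or the gripper's body presses on something with over 40 N, if the wrist force passes 120 N, or if a joint passes its speed limit or range.

### The arm

A 6-joint arm with a two-finger parallel gripper is mounted at the origin on a cart in front of the work surface, level with it; the furniture and walls round the work are solid. World frame = base frame: x ahead of the robot, y to its left, z up, the work surface at z = 0. Lengths are in m, angles in rad, forces in N, time in s.
With the tool pointing down it reaches from about 0.375 to 0.9 m from the base axis. Payload 3.1 kg.
Tool frame: the origin (TCP) lies midway between the tips of the shut fingers; the grasp point (between the pads) lies pinch_z behind it (pinch_z is the distance from the TCP to the grasp point, in m); y points along the fingers, z is the direction in which the jaws open and shut, and the axes are right-handed (so a half turn about y gives the same grasp; the last joint's range is limited). The gripper opens to 87 mm and grips with 3 to 60 N. Pads are 19 mm wide; open, the fingers measure 117 mm over their backs; the gripper's body (75 mm by 190 mm) begins 51 mm behind the grasp point.
Start: joints at [1.04, 0.527, 1.433, -0, 1.181, -0.178], TCP at [0.216, 0.586, 0.223] pointing down, gripper open.
Joint ranges: [-3.08, 3.08], [-0.75, 2.2], [0.22, 2.44], [-1.43, 4.57], [0, 2.65], [-2.85, 2.85]. Speed limits (rad/s): [2.79, 2.79, 3.14, 3.14, 3.14, 3.14].

### API

Orientations are given as a unit quaternion [x, y, z, w].
In Python, from rig import get_obs, camera, hand_in, pinch_z gives the robot as it stands. The module is installed in compiled form; this text tells all that it offers.
- The arm moves only by the tool arm_command, never from a script. Its argument "plan" is a list of rows, each a list of 2 entries, a list of its own where there are three numbers: the shift along the world's x, y, z in units of 25 mm (1.0 is 25 mm), then the turn about the world's z in units of 5 degrees (1.0 is 5 degrees). A call has 1 to 5 rows; each row is the pose to reach, as a shift and turn from the pose commanded when the call began; what a row does not reach only later rows make up. A row lasts 1/10 s, in which the tool goes at most 50 mm and 8.59 degrees, less where a joint would pass 70% of its speed; a pose out of reach is approached as far as the arm can. A call with a gripper value outside its range is refused whole. "fingers" is the opening, from -1 (shut) to 1 (fully open), set as the call begins (left out, the last holds). The fingers move at their own pace and stop on an object; "force" is the grip in N (left out, the last holds). Time passes only in rows, so rows that repeat a pose let the fingers close. It gives the time, the measured TCP pose, the force and the opening at its end, in the units of the state.
- get_obs(): the state, without advancing time (a new reading comes with each control period).
- camera(name): name is "scene" or "side" or "wrist"; returns a dict with "pixels" (420x560x3 uint8, red, green, blue), "camera_matrix" (3x3 intrinsics, pixels), "R" (3x3) and "t" (3): a world point X has camera coordinates R X + t. Camera axes: x right, y down, z forward; pixel columns grow to the right and rows downward; lengths in m; the calibration is good to about 2 mm. A picture is of the moment at which its call begins. There is no depth.
- hand_in(): hands the job in, once; it reports no verdict.
The state is a dict: "time": time; "q": joint angles; "joint_velocities": joint speeds; "joint_torque": joint torques, N m; "position": TCP position; "tool_rot": TCP orientation; "ft_force": force on the tool from outside, world axes, zero at the start; "moment": the same for the moment, N m; "grip_width": finger opening in m.
Only numpy, scipy, OpenCV 4.12 (cv2) and the standard library are available. Lean on these libraries where they do the work, as an engineer would, in place of code of your own. Each camera call takes 0.05 s, during which the arm holds its last target.

## Working session

There is one attempt and no reset: what is moved stays moved. The work goes in short steps, Python scripts to look and compute and a tool call to move; the robot and the scene stay as the last step left them, time stands still between calls to the robot, and variables do not carry over. Pictures are saved under pics/ and viewed, and the job is handed in when it is done.

Besides the shell and the picture viewer there is one more tool, called after "Request:" as name(argument=value, ...) on one line, values as JSON. arm_command: Moves the arm, as the interface text tells. Its arguments: {"type":"object","properties":{"plan":{"type":"array"},"fingers":{"type":"number"},"force":{"type":"number"}},"required":["plan"]}

```bash
mkdir -p pics; cat > h.py <<'E'
import numpy as np, cv2
from rig import get_obs, camera, pinch_z
def shot(name,fn):
    c=camera(name); cv2.imwrite('pics/'+fn+'.png',c['pixels'][:,:,::-1])
    np.savez('pics/'+fn+'.npz',K=c['camera_matrix'],R=c['R'],t=c['t'],p=c['pixels'])
    return c
def load(fn): return dict(np.load('pics/'+fn+'.npz'))
def onz(c,u,v,z):
    d=c['R'].T@np.linalg.solve(c['K'],[u,v,1]); o=-c['R'].T@c['t']
    return o+d*(z-o[2])/d[2]
def proj(c,X):
    x=c['K']@(c['R']@np.array(X)+c['t']); return x[:2]/x[2]
def crop(fn,u0,v0,u1,v1,s,out):
    p=load(fn)['p'][v0:v1,u0:u1,::-1]; cv2.imwrite('pics/'+out+'.png',cv2.resize(p,None,fx=s,fy=s,interpolation=cv2.INTER_CUBIC))
E
python3 - <<'E'
from h import *
for n in ['scene','side','wrist']:
    c=shot(n,n+'0'); print(n,-c['R'].T@c['t'])
o=get_obs(); print(pinch_z if not callable(pinch_z) else pinch_z()); print({k:np.round(v,3) for k,v in o.items()})
E
```

```text
scene [ 0.03414492 -1.05691005  0.93905556]
side [0.4288354  1.14624686 0.61671737]
wrist [0.14025612 0.61281507 0.38391643]
0.0187
{'time': np.float64(0.15), 'q': array([ 1.04 ,  0.528,  1.434,  0.   ,  1.181, -0.178]), 'joint_velocities': array([-0.   , -0.002, -0.008, -0.   , -0.001, -0.002]), 'joint_torque': array([ 1.0000e-03, -4.4043e+01, -1.7684e+01,  6.3000e-02,  5.5000e-02,
       -0.0000e+00]), 'position': array([0.216, 0.586, 0.222]), 'tool_rot': array([ 0.697, -0.124,  0.124, -0.696]), 'ft_force': array([ 0.244,  0.288, -0.528]), 'moment': array([-0.027,  0.002,  0.035]), 'grip_width': np.float64(0.087)}
```

View pics/scene0.png

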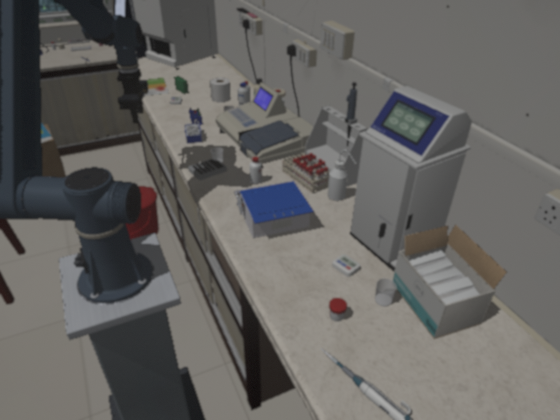

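View pics/side0.png

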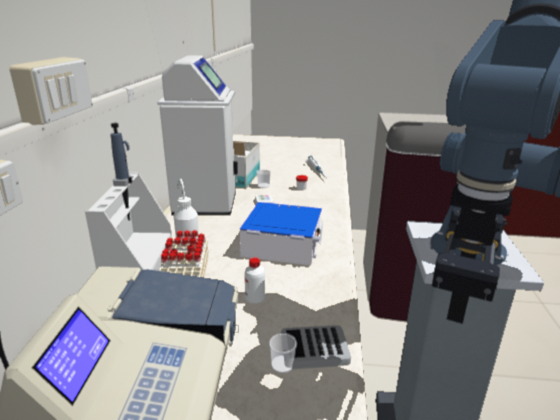

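View pics/wrist0.png

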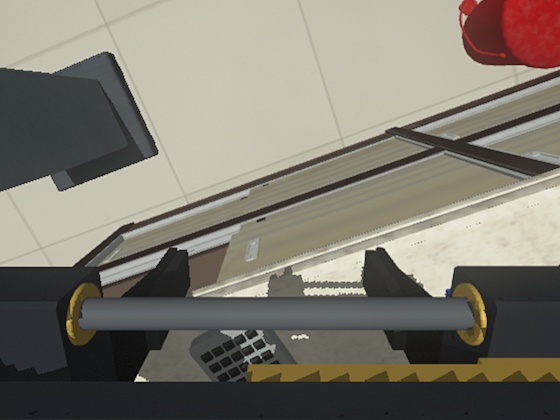

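```bash
python3 - <<'E'
from h import *
crop('scene0',220,160,420,330,4,'c1'); crop('side0',220,160,350,280,6,'c2')
E
```

```text
(no output)
```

View pics/c1.png

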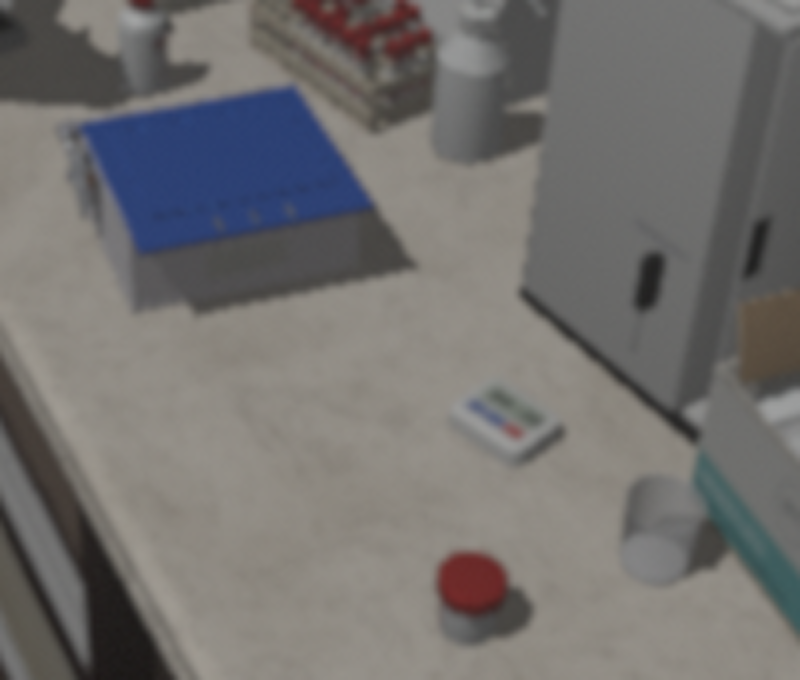

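View pics/c2.png

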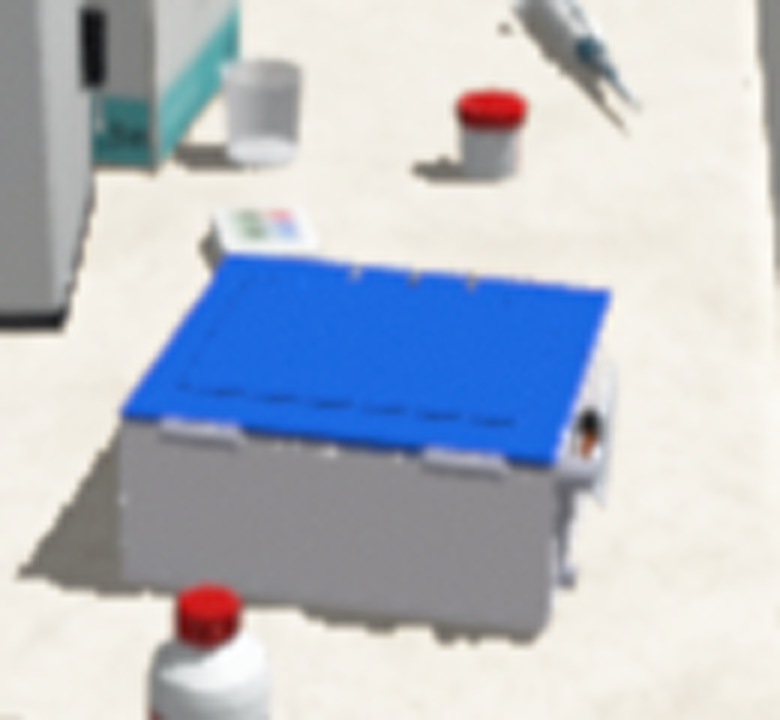

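```bash
python3 - <<'E'
from h import *
np.set_printoptions(precision=4,suppress=True)
s=load('scene0');d=load('side0')
S=lambda u,v,z:onz(s,220+u/4-.4,160+v/4-.4,z)
D=lambda u,v,z:onz(d,220+u/6-.4,160+v/6-.4,z)
for nm,a,b,z in [('FN',(140,250),(610,290),.089),('FF',(372,208),(222,255),.089),('HF',(296,90),(122,415),.089),('HN',(85,127),(555,462),.089),('captop',(472,580),(492,105),.05),('cupbase',(468,628),(487,168),.0),('timer',(505,420),(262,228),.018),('empty base',(655,560),(262,152),0),('emptytop',(665,492),(264,70),.06),('bottle',None,(208,603),.105)]:
    print(nm, S(*a,z)[:2] if a else '', D(*b,z)[:2])
E
```

```text
FN [ 0.4306 -0.0369] [ 0.4319 -0.0255]
FF [ 0.6224 -0.0635] [ 0.6304 -0.0429]
HF [0.6449 0.1198] [0.6459 0.1393]
HN [0.4534 0.1418] [0.4512 0.1592]
captop [ 0.5126 -0.4086] [ 0.5138 -0.3882]
cupbase [ 0.515  -0.4077] [ 0.5167 -0.4054]
timer [ 0.6346 -0.2594] [ 0.6404 -0.2455]
empty base [ 0.6667 -0.4106] [ 0.6656 -0.4136]
emptytop [ 0.6695 -0.4034] [ 0.6626 -0.4056]
bottle  [0.5765 0.3188]
```

Request:
arm_command(plan=[[[0.6,-1.7,0.4],-1.6],[[1.2,-3.4,0.8],-3.2],[[1.8,-5.1,1.2],-4.8],[[2.4,-6.8,1.6],-6.4],[[3,-8.5,2],-8]])

```text
time: 0.65
position: [0.291, 0.3722, 0.2727]
tool_rot: [0.611, -0.356, 0.356, -0.611]
ft_force: [1.2, -0.6, 0.2]
grip_width: 0.0872
```

Request:
arm_command(plan=[[[0.6,-1.7,0],-1.6],[[1.2,-3.4,0],-3.2],[[1.8,-5.1,0],-4.8],[[2.4,-6.8,0],-6.4],[[3,-8.5,0],-7.2]])

```text
time: 1.15
position: [0.3661, 0.1598, 0.2726]
tool_rot: [0.471, -0.527, 0.527, -0.471]
ft_force: [1.6, -0.1, 0.4]
grip_width: 0.0871
```

Request:
arm_command(plan=[[[0.8,-1.6,0],0],[[1.6,-3.2,0],0],[[2.4,-4.8,0],0],[[3.2,-6.4,0],0],[[4,-8,0],0]])

```text
time: 1.65
position: [0.4662, -0.0403, 0.2725]
tool_rot: [-0.472, 0.527, -0.526, 0.472]
ft_force: [0.1, 1.6, 0.0]
grip_width: 0.0867
```

Request:
arm_command(plan=[[[0.6,-1.2,0],0],[[1.3,-2.4,0],0],[[2,-3.2,0],0],[[2.6,-4,0],0],[[2.6,-4,0],0]])

```text
time: 2.15
position: [0.5328, -0.1414, 0.2722]
tool_rot: [0.471, -0.526, 0.528, -0.472]
ft_force: [-0.1, 0.6, -0.0]
grip_width: 0.0868
```

```bash
python3 - <<'E'
from h import *
c=shot('wrist','w1'); o=get_obs(); print(o['position'],o['tool_rot'],o['ft_force']); print(-c['R'].T@c['t'])
for x in [(.4306,-.03,.089),(.625,-.05,.089),(.645,.13,.089),(.45,.15,.089)]: print(proj(c,x))
E
```

```text
[ 0.53120015 -0.13945369  0.27198612] [-0.47177702  0.52705007 -0.5264842   0.47165566] [-0.58196395 -0.07795997 -1.18900164]
[ 0.54160816 -0.06227044  0.43431358]Traceback (most recent call last):
  File "<stdin>", line 3, in <module>
  File "h.py", line 12, in proj
    x=c['K']@(c['R']@np.array(X)+c['t']); return x[:2]/x[2]
      ~^^^^^
KeyError: 'K'
```

View pics/w1.png

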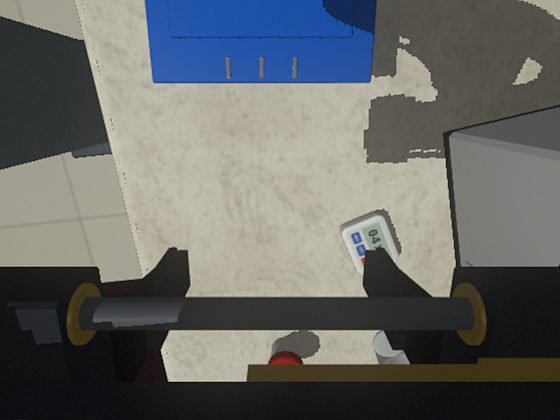

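```bash
sed -i "s/^def load.*/def load(fn): return dict(np.load('\.\/pics\/'+fn+'.npz'))\ndef _K(c): return c['K'] if 'K' in c else c['camera_matrix']/; s/c\['K'\]@/_K(c)@/; s/solve(c\['K'\]/solve(_K(c)/" h.py
python3 - <<'E'
from h import *
c=load('w1')
crop('w1',140,0,400,100,3,'c3')
for x in [(.4306,-.03,.089),(.625,-.05,.089),(.53,-.14,.2)]: print(proj(c,x))
A=onz(c,152,82,.089);B=onz(c,374,81.5,.089);print(A,B,np.linalg.norm(A-B))
print(onz(c,147,0,.089),onz(c,376,0,.089))
d=B-A;print(np.arctan2(d[0],-d[1])+0, (A+B)/2)
E
```

```text
[149.31414464  75.04130976]
[365.51986231  72.99671663]
[271.2043151  217.08587942]
[ 0.43175122 -0.03610566  0.089     ] [ 0.63239043 -0.05812391  0.089     ] 0.20184374056156323
[0.44154841 0.02938561 0.089     ] [0.63616368 0.00768043 0.089     ]
1.4614932144667765 [ 0.53207082 -0.04711478  0.089     ]
```

View pics/c3.png

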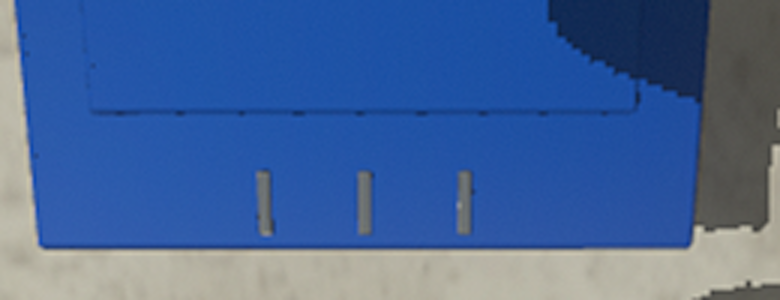

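```bash

python3 - <<'E'
from h import *
c=load('w1')
P=lambda u,v:onz(c,140+u/3-.33,v/3-.33,.089)
A=P(40,246);B=P(691,245);print(A,B,np.linalg.norm(A-B),(A+B)/2)
C=P(15,0);D=P(710,0);print(C,D,np.linalg.norm(D-C))
for a,b in [(A,C),(B,D)]: print(np.arctan2(*(b-a)[[1,0]]))
d=A-B; print(np.arctan2(d[1],d[0])-np.pi/2)
E
```

```text
[ 0.4327168  -0.03592881  0.089     ] [ 0.62878092 -0.05757896  0.089     ] 0.19725584781943833 [ 0.53074886 -0.04675389  0.089     ]
[0.43962501 0.02985205 0.089     ] [0.63645752 0.00789985 0.089     ] 0.19805285277622578
1.466161276153554
1.4540912825011523
1.4608180382479001
```

Request:
arm_command(plan=[[[-0.2,-1.8,0],0],[[-0.3,-3.6,0],0],[[-0.4,-5.4,0],0],[[-0.6,-7.2,0],0],[[-0.7,-9,0],0]])

```text
time: 2.7
position: [0.5124, -0.3631, 0.2725]
tool_rot: [-0.472, 0.527, -0.525, 0.473]
ft_force: [0.5, 0.1, 0.4]
grip_width: 0.0872
```

Request:
arm_command(plan=[[[0,-1.8,0],0],[[0,-3.2,0],0],[[0,-3.8,0],0],[[0,-3.8,0],0],[[0,-3.8,0],0]])

```text
time: 3.2
position: [0.5133, -0.4561, 0.2722]
tool_rot: [-0.472, 0.527, -0.525, 0.473]
ft_force: [-0.0, 0.4, 0.0]
grip_width: 0.0873
```

```bash
python3 - <<'E'
from h import *
c=shot('wrist','w2'); o=get_obs(); print(o['position'],o['tool_rot'],o['ft_force']); print(-c['R'].T@c['t'])
E
```

```text
[ 0.51355104 -0.45581493  0.27242347] [-0.47228781  0.52675682 -0.52517713  0.47292754] [-0.04149615  0.48588348  0.02239597]
[ 0.52227265 -0.37767419  0.43460428]
```

View pics/w2.png

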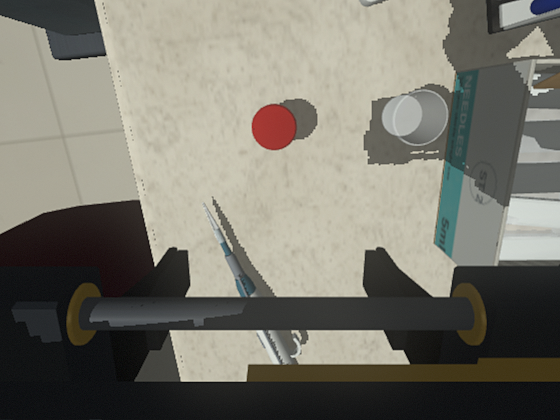

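```bash

python3 - <<'E'
from h import *
c=load('w2')
p=c['p'].astype(int); m=((p[...,0]>110)&(p[...,1]<80)).astype(np.uint8); m[200:]=0
(cx,cy),r=cv2.minEnclosingCircle(np.argwhere(m)[:,::-1].astype(np.float32)); mm=np.argwhere(m).mean(0); print(cx,cy,r,mm)
print(onz(c,cx,cy,.05), onz(c,cx,cy,.045),np.linalg.norm(onz(c,cx-r,cy,.05)-onz(c,cx+r,cy,.05)))
for uv in [(207,205),(240,275),(402,117),(383,118)]: print(uv,onz(c,*uv,0))
E
```

```text
273.79998779296875 126.5 22.67365074157715 [126.64455892 273.38956858]
[ 0.5165279 -0.40443    0.05     ] [ 0.51645322 -0.40477784  0.045     ] 0.04755957297373374
(207, 205) [ 0.42121329 -0.49521349  0.        ]
(240, 275) [ 0.44927924 -0.59679743  0.        ]
(402, 117) [ 0.66683588 -0.41329654  0.        ]
(383, 118) [ 0.64460946 -0.41203541  0.        ]
```

Request:
arm_command(plan=[[[0.1,1.2,0],0],[[0.1,2.0,-1],0],[[0.1,2.0,-2.8],0],[[0.1,2.0,-4.6],0],[[0.1,2.0,-6.2],0]], fingers=1, force=30)

```text
time: 3.75
position: [0.5162, -0.4052, 0.1168]
tool_rot: [-0.473, 0.526, -0.525, 0.473]
ft_force: [-0.1, -0.1, 0.3]
grip_width: 0.0869
```

Request:
arm_command(plan=[[[0,0,-1.2],0],[[0,0,-2.2],0],[[0,0,-3.1],0],[[0,0,-3.7],0],[[0,0,-3.7],0]])

```text
time: 4.25
position: [0.5151, -0.4057, 0.0233]
tool_rot: [-0.473, 0.528, -0.524, 0.473]
ft_force: [0.0, -0.8, -0.4]
grip_width: 0.0872
```

Request:
arm_command(plan=[[[0,0,0],0],[[0,0,0],0],[[0,0,0],0],[[0,0,0],0],[[0,0,0],0]], fingers=-1, force=30)

```text
time: 4.75
position: [0.5161, -0.4088, 0.0257]
tool_rot: [0.472, -0.526, 0.527, -0.472]
ft_force: [-0.7, -0.5, 0.4]
grip_width: 0.0553
```

Request:
arm_command(plan=[[[0,0,0],0],[[0,0,0],0],[[0,0,0],0],[[0,0,0],0],[[0,0,0],0]])

```text
time: 5.25
position: [0.516, -0.4087, 0.0254]
tool_rot: [0.472, -0.526, 0.526, -0.472]
ft_force: [-0.8, -0.2, 3.7]
grip_width: 0.0473
```

```bash
python3 - <<'E'
from h import *
c=shot('wrist','w3'); o=get_obs(); print(o['position'],o['tool_rot'],o['ft_force'],o['grip_width'])
crop('w3',150,180,400,380,3,'c4')
E
```

```text
[ 0.51594135 -0.4086642   0.02531536] [ 0.47220195 -0.52627217  0.52645484 -0.47213157] [-0.37328196 -0.23169905  3.94678379] 0.047458747406055025
```

View pics/c4.png

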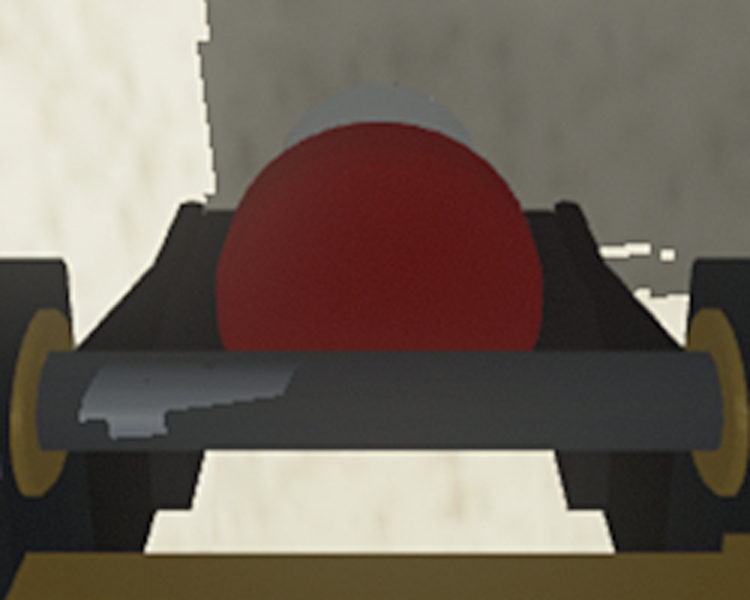

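```bash

python3 - <<'E'
from h import *
c=load('w3')
p=c['p'].astype(int); m=((p[...,0]>60)&(p[...,1]<50)&(p[...,2]<50)).astype(np.uint8); 
ys,xs=np.nonzero(m); print(xs.min(),xs.max(),ys.min(),ys.max())
for v in (ys.min(),): 
  u=xs[ys==v].mean(); print(u,v,onz(c,u,v,.05))
print(onz(c,xs.min(),275,.05),onz(c,xs.max(),275,.05))
o=np.array([.5159,-.4087,.0253]);print(proj(c,o))
E
```

```text
222 330 221 297
275.5 221 [ 0.51942845 -0.37709174  0.05      ]
[ 0.49413624 -0.39877591  0.05      ] [ 0.53983532 -0.40378246  0.05      ]
[275.44882677 265.17559575]
```

Request:
arm_command(plan=[[[0,0,0.5],0],[[0,0,1],0],[[0.1,1.5,1],0],[[0.1,3.3,1],0],[[0.2,5,1],0]], force=40)

```text
time: 5.8
position: [0.5208, -0.2826, 0.0511]
tool_rot: [0.472, -0.526, 0.527, -0.472]
ft_force: [0.5, 0.1, -0.6]
grip_width: 0.047
```

Request:
arm_command(plan=[[[0,1.8,0],0],[[0.1,3.5,0],0],[[0.2,5,0],0],[[0.3,6,0],0],[[0.3,6,0],0]])

```text
time: 6.3
position: [0.5281, -0.1299, 0.0509]
tool_rot: [-0.473, 0.526, -0.525, 0.473]
ft_force: [-0.0, -0.6, -1.0]
grip_width: 0.0469
```

```bash
python3 - <<'E'
from h import *
c=shot('wrist','w4'); o=get_obs(); print(o['position'],o['tool_rot'],o['ft_force'],o['grip_width'])
E
```

```text
[ 0.5288623  -0.13204666  0.05091936] [ 0.47293643 -0.52523277  0.5259141  -0.47315539] [ 0.65261876 -0.86082259 -0.48855128] 0.04718665856746831
```

View pics/w4.png

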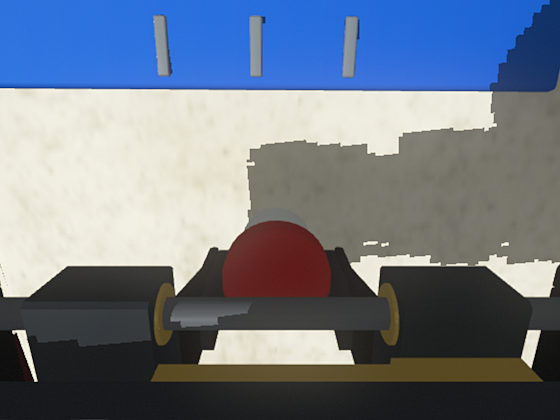

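```bash
python3 - <<'E'
from h import *
c=load('w4'); e=np.array([.1096,.994])
crop('w4',200,60,360,250,4,'c5')
for a in (onz(c,275,89,.089),onz(c,275,89,.083),onz(c,276,220,.0757)): print(a, (a[:2]-[.5285,-.131])@e)
E
```

```text
[ 0.5365744  -0.04809413  0.089     ] 0.08329338640568755
[ 0.5365683  -0.04794509  0.083     ] 0.08344086324383496
[ 0.53166437 -0.09788868  0.0757    ] 0.03325946592704347
```

View pics/c5.png

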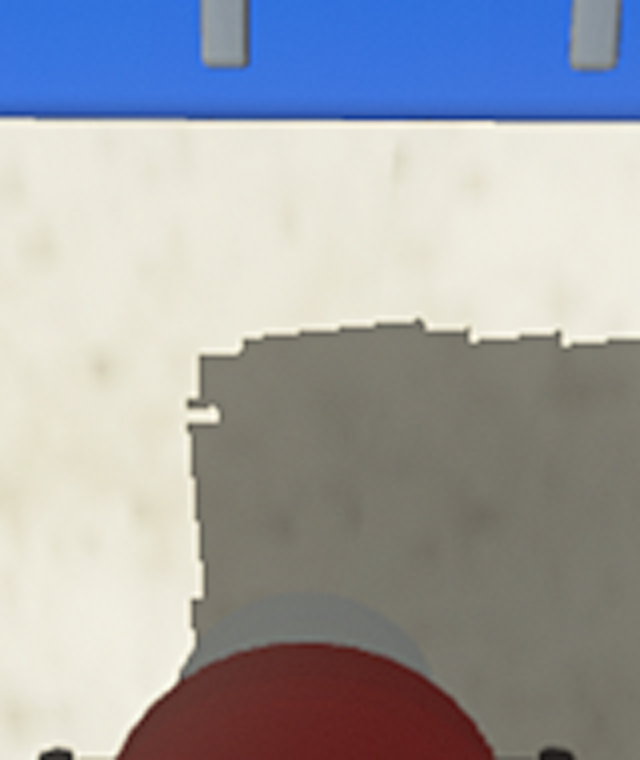

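Request:
arm_command(plan=[[[0.1,1,0],0],[[0.2,2,0],0],[[0.25,2.3,0],0],[[0.27,2.5,0],0],[[0.27,2.5,0],0]])

```text
time: 6.85
position: [0.5357, -0.0717, 0.0503]
tool_rot: [0.472, -0.526, 0.527, -0.472]
ft_force: [0.7, 0.1, -0.8]
grip_width: 0.0466
```

```bash
python3 - <<'E'
from h import *
c=shot('wrist','w5'); o=get_obs(); print(o['position'],o['ft_force'],o['grip_width'])
shot('side','s5');shot('scene','sc5');crop('s5',220,140,380,260,5,'c6')
E
```

```text
[ 0.53561183 -0.07204669  0.05018852] [-0.3558028  -0.48003238  0.33618849] 0.04724481389840104
```

View pics/w5.png

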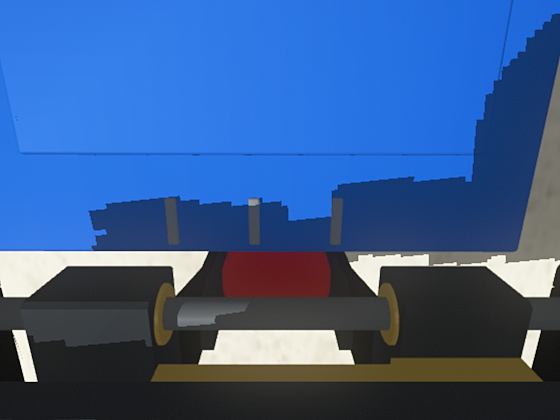

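View pics/c6.png

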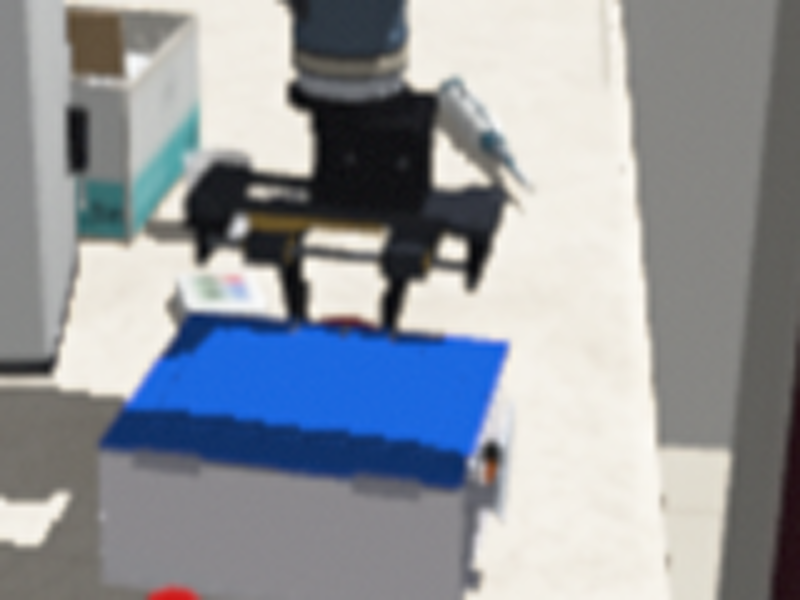

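Request:
arm_command(plan=[[[0,0,0.2],0],[[0,0,0.35],0],[[0,0,0.5],0],[[0,0.01,0.7],0],[[0,0.03,0.9],0]])

```text
time: 7.5
position: [0.5352, -0.0705, 0.0729]
tool_rot: [0.472, -0.526, 0.526, -0.472]
ft_force: [-0.3, -1.7, -1.9]
grip_width: 0.0468
```

```bash
python3 - <<'E'
from h import *
c=shot('wrist','w6'); o=get_obs(); print(o['position'],o['ft_force'],o['grip_width'])
E
```

```text
[ 0.53542047 -0.07034372  0.07364771] [-1.77165878 -1.55502833 -2.46074365] 0.04687734449506596
```

View pics/w6.png

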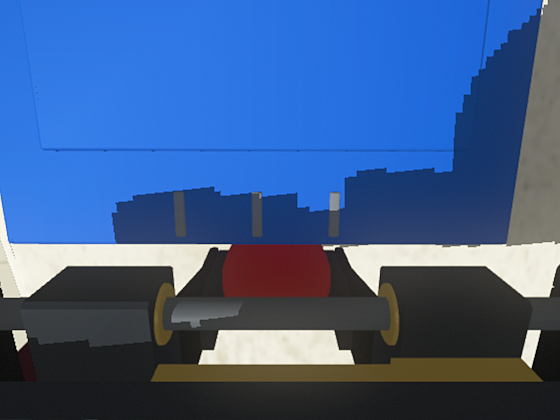

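Request:
arm_command(plan=[[[0.01,0.05,0.38],0],[[0.01,0.11,0.77],0],[[0.02,0.19,1.12],0],[[0.03,0.29,1.46],0],[[0.06,0.53,2.13],0]])

```text
time: 8.05
position: [0.5361, -0.0571, 0.1261]
tool_rot: [-0.473, 0.527, -0.526, 0.472]
ft_force: [-0.6, -2.2, -2.5]
grip_width: 0.047
```

```bash
python3 - <<'E'
from h import *
c=shot('wrist','w7'); o=get_obs(); print(o['position'],o['ft_force'],o['grip_width'])
shot('side','s7');crop('s7',220,140,380,260,5,'c7')
E
```

```text
[ 0.53767729 -0.05620416  0.12885515] [-0.87422762 -1.02777139 -0.589445  ] 0.04688760867679889
```

View pics/w7.png

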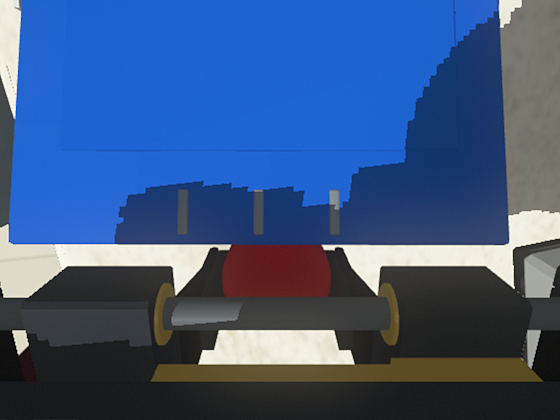

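View pics/c7.png

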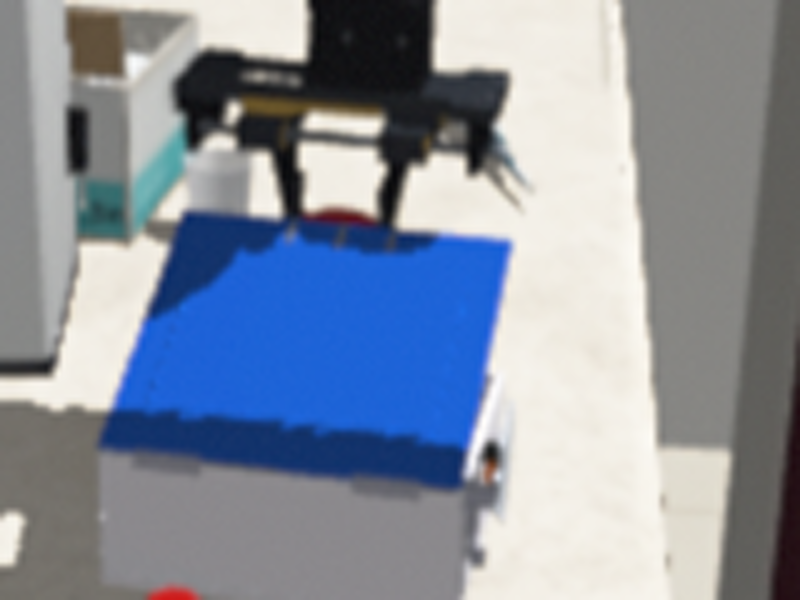

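Request:
arm_command(plan=[[[0.03,0.31,0.64],0],[[0.07,0.68,1.25],0],[[0.12,1.11,1.81],0],[[0.17,1.59,2.33],0],[[0.23,2.12,2.8],0]])

```text
time: 8.65
position: [0.5425, -0.0041, 0.1964]
tool_rot: [0.472, -0.526, 0.527, -0.472]
ft_force: [0.6, -3.2, -1.8]
grip_width: 0.0473
```

```bash
python3 - <<'E'
from h import *
c=shot('wrist','w8'); o=get_obs(); print(o['position'],o['ft_force'],o['grip_width'])
shot('side','s8');crop('s8',220,110,380,260,5,'c8')
E
```

```text
[ 0.54364127 -0.00184126  0.19820101] [ 0.18916738  0.06878481 -0.19702209] 0.046692249678378164
```

View pics/w8.png

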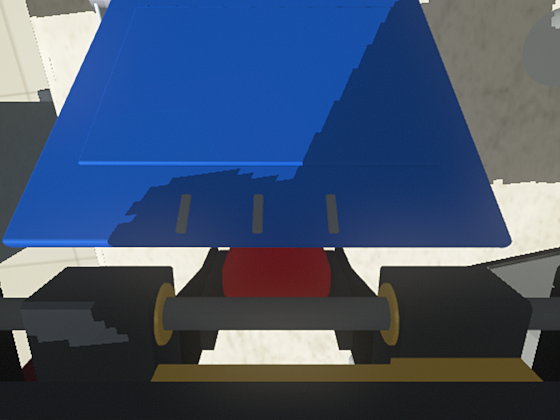

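View pics/c8.png

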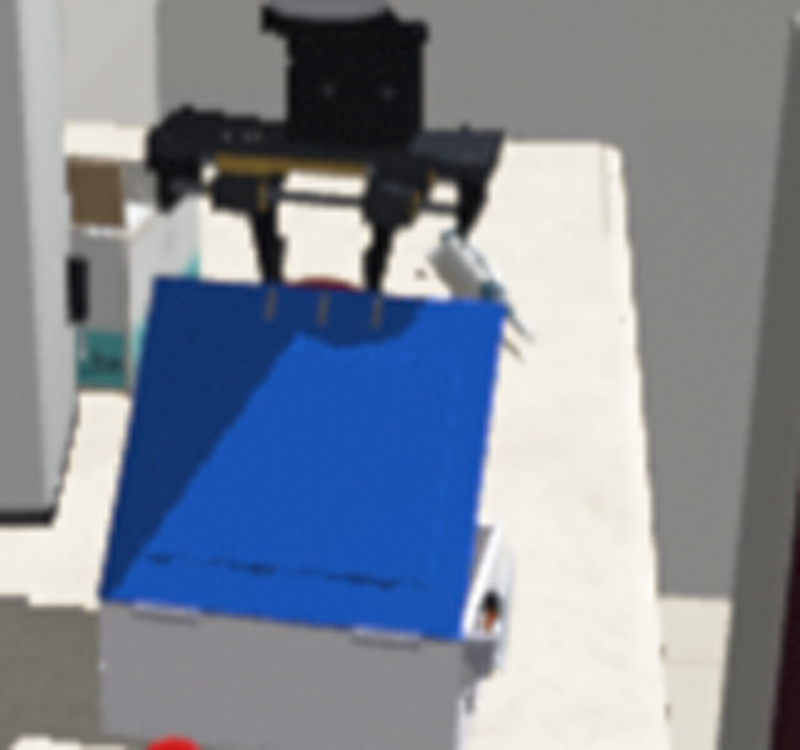

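Request:
arm_command(plan=[[[0.03,0.28,0.21],0],[[0.06,0.58,0.41],0],[[0.1,0.88,0.6],0],[[0.13,1.19,0.77],0],[[0.13,1.19,0.77],0]])

```text
time: 9.25
position: [0.5458, 0.0271, 0.2155]
tool_rot: [-0.472, 0.526, -0.526, 0.473]
ft_force: [0.5, -0.3, -0.3]
grip_width: 0.047
```

```bash
python3 - <<'E'
from h import *
o=get_obs(); print(o['position'],o['ft_force'],o['moment'],o['grip_width'])
E
```

```text
[0.54578993 0.02706261 0.21550099] [ 0.50303341 -0.29165926 -0.30296257] [-0.32138734  0.02095741  0.00269958] 0.04698478555318884
```

Request:
arm_command(plan=[[[0.01,0.08,0.04],0],[[0.02,0.16,0.08],0],[[0.03,0.24,0.12],0],[[0.035,0.32,0.154],0],[[0.035,0.32,0.154],0]])

```text
time: 9.75
position: [0.5465, 0.034, 0.219]
tool_rot: [-0.472, 0.526, -0.526, 0.472]
ft_force: [-0.4, -0.7, -0.4]
grip_width: 0.0468
```

Request:
arm_command(plan=[[[0.01,0.08,0.04],0],[[0.02,0.16,0.07],0],[[0.03,0.24,0.11],0],[[0.035,0.32,0.137],0],[[0.035,0.32,0.137],0]])

```text
time: 10.25
position: [0.5475, 0.0421, 0.2225]
tool_rot: [-0.472, 0.526, -0.526, 0.472]
ft_force: [0.3, -1.6, -1.0]
grip_width: 0.0467
```

Request:
arm_command(plan=[[[0.01,0.05,0.02],0],[[0.01,0.1,0.04],0],[[0.02,0.15,0.06],0],[[0.02,0.2,0.075],0],[[0.02,0.2,0.075],0]])

```text
time: 10.75
position: [0.548, 0.047, 0.2243]
tool_rot: [0.472, -0.526, 0.526, -0.472]
ft_force: [-0.6, -0.3, -0.3]
grip_width: 0.0467
```

Request:
arm_command(plan=[[[0.01,0.05,0.02],0],[[0.01,0.1,0.03],0],[[0.02,0.15,0.05],0],[[0.02,0.2,0.065],0],[[0.02,0.2,0.065],0]])

```text
time: 11.25
position: [0.5485, 0.0514, 0.2258]
tool_rot: [0.472, -0.526, 0.527, -0.472]
ft_force: [-0.0, -3.3, -0.5]
grip_width: 0.0468
```

Request:
arm_command(plan=[[[0,0.04,0.01],0],[[0.01,0.08,0.02],0],[[0.01,0.12,0.035],0],[[0.01,0.12,0.035],0]])

```text
time: 11.65
position: [0.5487, 0.0541, 0.2267]
tool_rot: [0.473, -0.526, 0.527, -0.472]
ft_force: [-0.7, -5.4, -1.6]
grip_width: 0.0468
```

Request:
arm_command(plan=[[[0,0.04,0.01],0],[[0.01,0.08,0.02],0],[[0.01,0.12,0.03],0],[[0.01,0.12,0.03],0]])

```text
time: 12.05
position: [0.5489, 0.0562, 0.2274]
tool_rot: [0.473, -0.525, 0.527, -0.471]
ft_force: [-0.6, -7.7, -1.1]
grip_width: 0.0472
```

Request:
arm_command(plan=[[[0,0.04,0.01],0],[[0.01,0.08,0.02],0],[[0.01,0.12,0.03],0],[[0.01,0.12,0.03],0]])

```text
time: 12.45
position: [0.5491, 0.0589, 0.2281]
tool_rot: [0.473, -0.525, 0.527, -0.471]
ft_force: [0.1, -8.9, -1.0]
grip_width: 0.0468
```

Request:
arm_command(plan=[[[0,0.04,0.01],0],[[0.01,0.08,0.02],0],[[0.01,0.12,0.025],0],[[0.01,0.12,0.025],0]])

```text
time: 12.85
position: [0.5493, 0.0608, 0.2287]
tool_rot: [0.474, -0.525, 0.528, -0.471]
ft_force: [-0.6, -12.2, -0.5]
grip_width: 0.0471
```

```bash
python3 - <<'E'
from h import *
for i in range(3):
    c=shot('wrist','w9'); o=get_obs(); print(o['position'],o['ft_force'],o['moment'],o['grip_width'])
shot('side','s9');crop('s9',220,70,380,220,5,'c9'); shot('scene','sc9');crop('sc9',200,100,360,240,5,'c10')
E
```

```text
[0.54931842 0.06074382 0.22870402] [ -0.3445885  -11.15064358  -1.5128016 ] [-1.90313420e+00  2.08270470e-01 -2.49993432e-05] 0.04667529549025428
[0.54933147 0.06072827 0.22869219] [ -0.76096653 -11.23420518  -0.81736657] [-1.96768153  0.18826851 -0.08239697] 0.04673415037388875
[0.54931917 0.06072105 0.2286866 ] [ -0.37353248 -11.45652043  -0.93896121] [-1.92633256  0.1621519   0.00223186] 0.04698853791705282
```

View pics/w9.png

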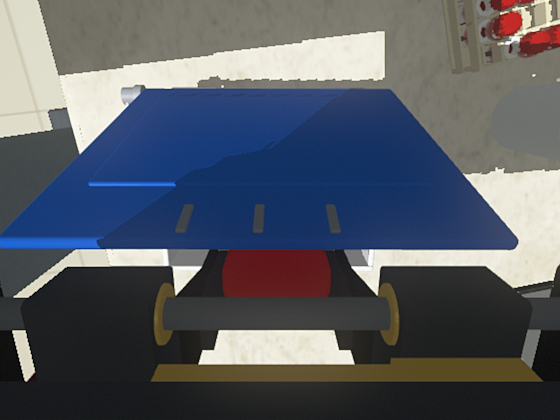

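View pics/c10.png

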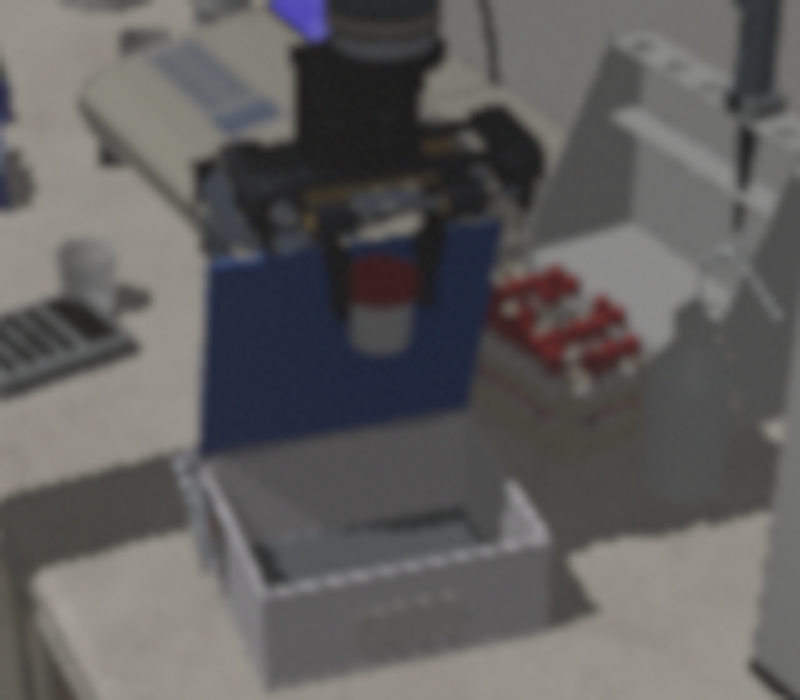

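Request:
arm_command(plan=[[[0,0.03,0.005],0],[[0.01,0.06,0.01],0],[[0.01,0.06,0.01],0]])

```text
time: 13.4
position: [0.5497, 0.0632, 0.2292]
tool_rot: [0.473, -0.525, 0.527, -0.471]
ft_force: [-0.8, -8.0, 0.9]
grip_width: 0.0466
```

Request:
arm_command(plan=[[[0,0.03,0.005],0],[[0.01,0.06,0.01],0],[[0.01,0.06,0.01],0]])

```text
time: 13.7
position: [0.5498, 0.0647, 0.2296]
tool_rot: [0.473, -0.525, 0.527, -0.471]
ft_force: [-1.3, -9.5, -0.1]
grip_width: 0.0467
```

Request:
arm_command(plan=[[[0,0.04,0.01],0],[[0.01,0.08,0.02],0],[[0.01,0.12,0.02],0],[[0.01,0.12,0.02],0]])

```text
time: 14.1
position: [0.5503, 0.0681, 0.2303]
tool_rot: [0.473, -0.526, 0.527, -0.472]
ft_force: [-1.4, -7.5, 1.8]
grip_width: 0.0472
```

Request:
arm_command(plan=[[[0,0.04,0.01],0],[[0.01,0.08,0.02],0],[[0.01,0.12,0.02],0],[[0.01,0.12,0.02],0]])

```text
time: 14.5
position: [0.5506, 0.0707, 0.2308]
tool_rot: [0.473, -0.525, 0.527, -0.471]
ft_force: [-0.9, -8.8, 2.2]
grip_width: 0.0473
```

Request:
arm_command(plan=[[[0,0.04,0.01],0],[[0.01,0.08,0.02],0],[[0.01,0.12,0.02],0],[[0.01,0.12,0.02],0]])

```text
time: 14.9
position: [0.551, 0.0745, 0.2315]
tool_rot: [0.473, -0.525, 0.527, -0.472]
ft_force: [-0.0, -7.2, 2.3]
grip_width: 0.0466
```

Request:
arm_command(plan=[[[0,0.04,0.01],0],[[0.01,0.08,0.02],0],[[0.01,0.12,0.02],0],[[0.01,0.12,0.02],0]])

```text
time: 15.3
position: [0.5514, 0.0783, 0.2319]
tool_rot: [0.472, -0.526, 0.527, -0.472]
ft_force: [-1.1, -5.6, 0.4]
grip_width: 0.0471
```

Request:
arm_command(plan=[[[0,0.04,0.01],0],[[0.01,0.08,0.01],0],[[0.01,0.08,0.01],0]])

```text
time: 15.6
position: [0.5515, 0.0811, 0.2318]
tool_rot: [-0.472, 0.526, -0.526, 0.472]
ft_force: [0.2, -1.8, 0.8]
grip_width: 0.0467
```

Request:
arm_command(plan=[[[0,0.04,0.01],0],[[0.01,0.08,0.01],0],[[0.01,0.08,0.01],0]])

```text
time: 15.9
position: [0.5515, 0.0827, 0.2319]
tool_rot: [0.472, -0.526, 0.526, -0.472]
ft_force: [0.5, -4.0, 0.9]
grip_width: 0.0466
```

Request:
arm_command(plan=[[[0,0.04,0.005],0],[[0,0.04,0.005],0]])

```text
time: 16.1
position: [0.5516, 0.084, 0.232]
tool_rot: [0.472, -0.526, 0.526, -0.472]
ft_force: [0.8, -2.4, 0.5]
grip_width: 0.0467
```

Request:
arm_command(plan=[[[0,0.04,0.005],0],[[0,0.04,0.005],0]])

```text
time: 16.3
position: [0.5516, 0.0846, 0.2321]
tool_rot: [0.472, -0.526, 0.527, -0.472]
ft_force: [1.7, -5.0, 0.8]
grip_width: 0.0469
```

```bash
python3 - <<'E'
from h import *
f=[]
for i in range(4):
    c=camera('side'); o=get_obs(); f.append(o['ft_force'])
print(np.mean(f,0),o['position'])
shot('side','s10');crop('s10',220,70,380,220,5,'c11')
E
```

```text
[ 1.30238452 -4.61900325  0.24435934] [0.55154027 0.08464326 0.23206748]
```

View pics/c11.png

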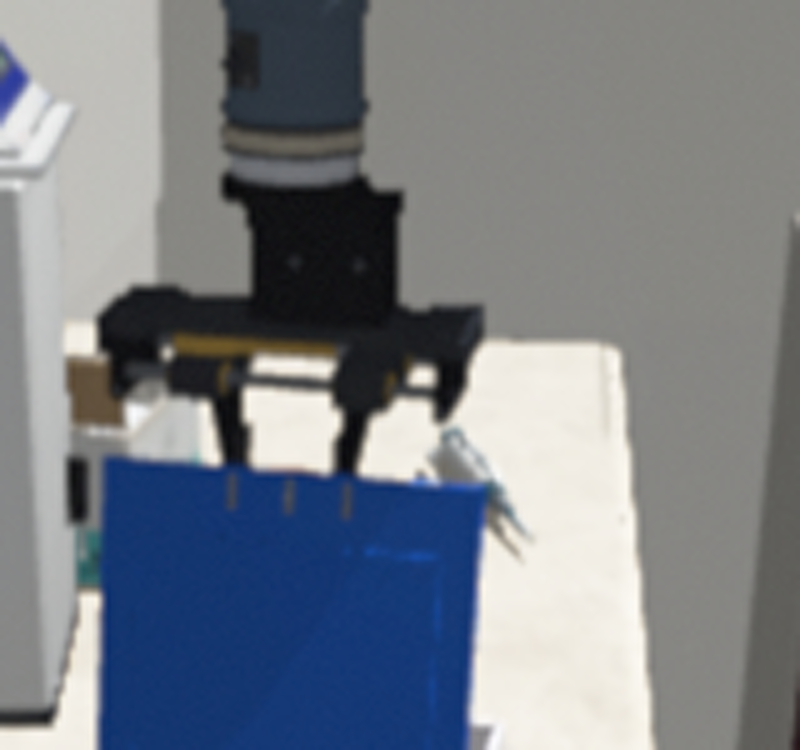

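Request:
arm_command(plan=[[[0,-0.1,0],0],[[-0.02,-0.2,0],0],[[-0.04,-0.4,0],0],[[-0.04,-0.4,0],0]])

```text
time: 16.95
position: [0.5498, 0.0747, 0.2318]
tool_rot: [-0.472, 0.527, -0.526, 0.472]
ft_force: [0.1, 0.5, -1.2]
grip_width: 0.0467
```

```bash
python3 - <<'E'
from h import *
f=[]
for i in range(4):
    c=shot('wrist','w11'); o=get_obs(); f.append(o['ft_force'])
print(np.mean(f,0),o['position'])
shot('side','s11');crop('s11',220,70,380,220,5,'c12')
E
```

```text
[ 0.25629839  0.10744944 -0.72464211] [0.55029332 0.07494365 0.23199102]
```

View pics/c12.png

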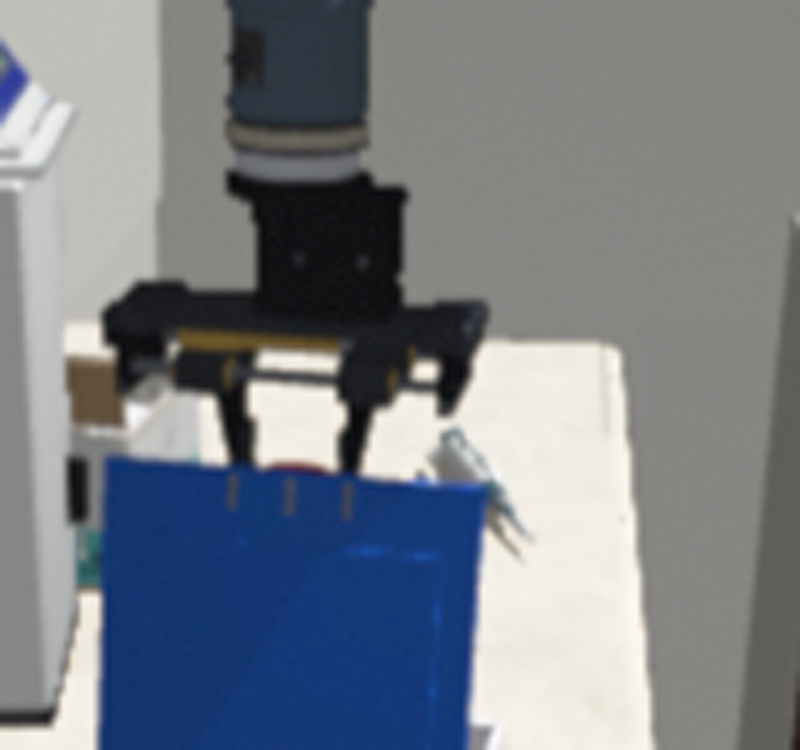

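View pics/w11.png

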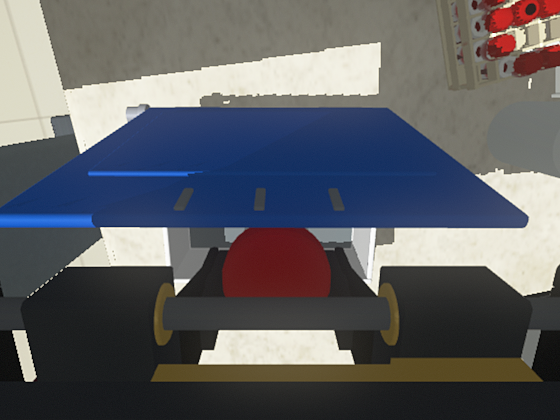

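Request:
arm_command(plan=[[[-0.1,-0.7,0],0],[[-0.3,-1.5,0],0],[[-0.4,-1.8,0],0],[[-0.4,-1.8,0],0],[[-0.4,-1.8,0],0]])

```text
time: 17.7
position: [0.5405, 0.0301, 0.2321]
tool_rot: [-0.472, 0.527, -0.526, 0.472]
ft_force: [0.1, 0.9, -0.9]
grip_width: 0.0468
```

```bash
python3 - <<'E'
from h import *
f=[]
for i in range(3):
    c=shot('wrist','w12'); o=get_obs(); f.append(o['ft_force'])
print(np.mean(f,0),o['position'],o['tool_rot'])
shot('side','s12');crop('s12',220,70,380,220,5,'c13')
shot('scene','sc12');crop('sc12',200,100,360,240,5,'c14')
E
```

```text
[-0.35711487  0.48758113 -0.22369828] [0.5405813  0.03042866 0.23211639] [-0.47221502  0.52619703 -0.52618832  0.47249922]
```

View pics/c14.png

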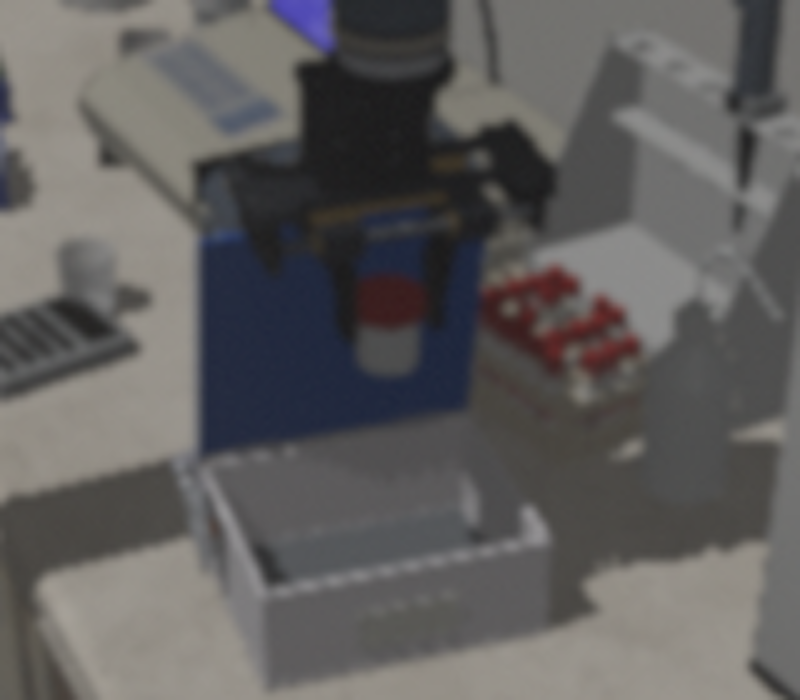

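View pics/w12.png

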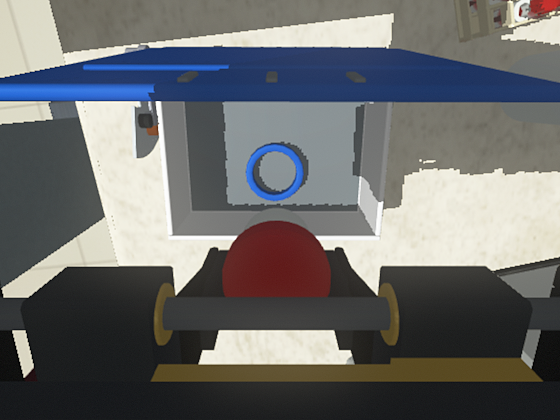

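```bash
python3 - <<'E'
from h import *
c=load('w12'); e=np.array([.1096,.994]); n=np.array([.994,-.1096])
crop('w12',150,90,400,250,3,'c15')
T=np.array([.5406,.0304])
p=c['p'].astype(int)
m=((p[...,2]>140)&(p[...,0]<90)).astype(np.uint8); m[:135]=0;m[210:]=0;m[:,:240]=0;m[:,310:]=0
cs,_=cv2.findContours(m,cv2.RETR_EXTERNAL,cv2.CHAIN_APPROX_NONE); k=max(cs,key=cv2.contourArea); el=cv2.fitEllipse(k); print(el)
w=onz(c,*el[0],.019); print('well',w, 'd', np.linalg.norm(onz(c,el[0][0]-el[1][0]/2,el[0][1],.019)-onz(c,el[0][0]+el[1][0]/2,el[0][1],.019)))
r=((p[...,0]>60)&(p[...,1]<50)&(p[...,2]<50)); r[:200]=0; r[300:]=0
ys,xs=np.nonzero(r); print(xs.min(),xs.max(),ys.min(),xs[ys==ys.min()].mean())
z=.2321+.0247
f=onz(c,xs[ys==ys.min()].mean(),ys.min()-.5,z); print('cap front',f,(f[:2]-T)@e,(f[:2]-T)@n)
L=onz(c,xs.min()-.5,275,z);R=onz(c,xs.max()+.5,275,z);print(L,R,np.linalg.norm(L-R))
A=onz(c,169,238,.08);B=onz(c,382,238,.08);print('front corners',A,B,np.linalg.norm(A-B))
ctr=(A+B)[:2]/2+.08*e; print(ctr, ctr-.028*e)
E
```

```text
((274.2315673828125, 172.09677124023438), (55.38540267944336, 56.235511779785156), 112.17272186279297)
well [0.53945725 0.03510818 0.019     ] d 0.058838498179094076
222 330 221 275.5
cap front [0.54405512 0.06220992 0.2568    ] 0.03199774575699123 -5.197380223412239e-05
[0.51854731 0.04033562 0.2568    ] [0.56465873 0.03530683 0.2568    ] 0.046384816160237145
front corners [ 0.43573345 -0.00465212  0.08      ] [ 0.63497956 -0.02637501  0.08      ] 0.20042678639353614
[0.54412451 0.06400644] [0.54105571 0.03617444]
```

View pics/c15.png

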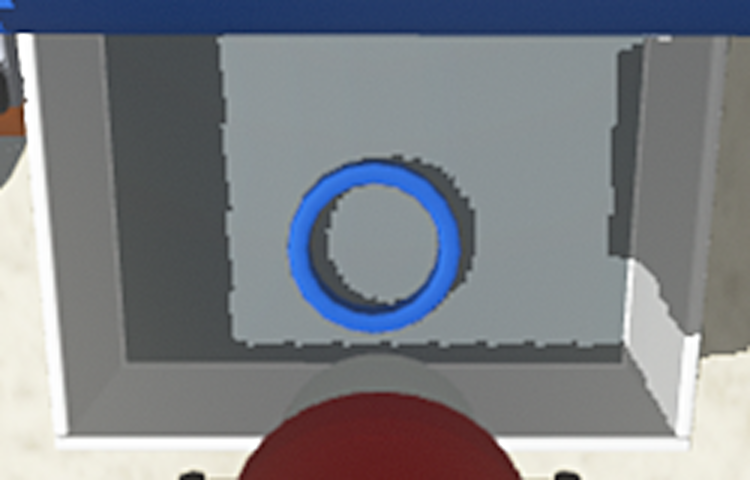

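Request:
arm_command(plan=[[[-0.06,0.03,-1.2],0],[[-0.06,0.03,-2.6],0],[[-0.06,0.03,-4],0],[[-0.06,0.03,-5.4],0],[[-0.06,0.03,-6.6],0]])

```text
time: 18.45
position: [0.5388, 0.0309, 0.0655]
tool_rot: [-0.472, 0.526, -0.526, 0.472]
ft_force: [-0.7, -0.4, -1.5]
grip_width: 0.047
```

Request:
arm_command(plan=[[[0,0,0],0],[[0,0,0],0]])

```text
time: 18.65
position: [0.5391, 0.0307, 0.0671]
tool_rot: [-0.472, 0.526, -0.526, 0.472]
ft_force: [-0.1, 0.4, -0.0]
grip_width: 0.0467
```

```bash
python3 - <<'E'
from h import *
f=[]
for i in range(2):
    c=shot('wrist','w13'); o=get_obs(); f.append(o['ft_force'])
print(np.mean(f,0),o['position'],o['tool_rot'])
crop('w13',150,130,400,310,3,'c16')
E
```

```text
[ 0.32545726  0.04685811 -0.38439903] [0.54037239 0.03046776 0.06862236] [ 0.47147828 -0.52541589  0.52719697 -0.47297962]
```

View pics/c16.png

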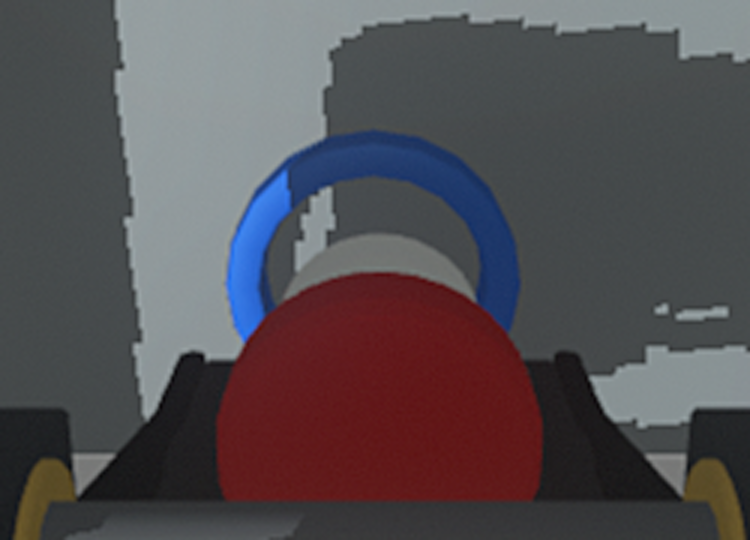

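```bash
cat > fit.py <<'E'
from h import *
from scipy.optimize import least_squares
def ext(c,x,y,z,r):
    a=np.linspace(0,2*np.pi,721); q=np.array([proj(c,(x+r*np.cos(t),y+r*np.sin(t),z)) for t in a])
    return q[:,0].min(),q[:,0].max(),q[:,1].min(),q[:,1].max()
def pix(u,v,u0=150,v0=130,s=3): return ((u+.5)/s-.5+u0,(v+.5)/s-.5+v0)
E
python3 - <<'E'
from fit import *
c=load('w13'); print(-c['R'].T@c['t'])
X=lambda u:pix(u,0)[0]; Y=lambda v:pix(0,v)[1]
def fring(p):
    a=ext(c,p[0],p[1],.019,.031); b=ext(c,p[0],p[1],.019,.0235)
    return [a[0]-X(227),a[1]-X(520),a[2]-Y(130),b[2]-Y(178)]
r=least_squares(fring,[.54,.035],diff_step=1e-3); print('ring',r.x,r.fun)
for zt in (.066,.0686):
  def fcup(p):
    a=ext(c,p[0],p[1],zt+.0247+p[2],.024)
    return [a[0]-X(217),a[1]-X(543),a[2]-Y(272)]
  r=least_squares(fcup,[.54,.035,0],diff_step=1e-3); print('cap',zt,r.x,r.fun)
  for dz in (0,-.004,.004):
    z=zt-.0253+dz
    r=least_squares(lambda p:[ext(c,p[0],p[1],z,.021)[2]-Y(233), ext(c,p[0],p[1],z,.021)[0]-X(281.),0*p[0]],[.54,.035],diff_step=1e-3); print('bottom',dz,r.x,ext(c,*r.x,z,.021))
E
```

```text
[0.54849268 0.10948714 0.23027728]
ring [0.53962816 0.03511534] [-0.83282353  0.83360524  1.92456349 -1.89670286]
cap 0.066 [ 0.54095775  0.03657979 -0.00375809] [-3.41060513e-13  0.00000000e+00  8.52651283e-13]
bottom 0 [0.5426958  0.03104775] (np.float64(243.33333333289846), np.float64(317.069564107399), np.float64(207.33333333320962), np.float64(275.7954692285247))
bottom -0.004 [0.54219271 0.02988024] (np.float64(243.33333333297125), np.float64(315.5900710311768), np.float64(207.33333333309596), np.float64(274.4620499614683))
bottom 0.004 [0.5431989  0.03221527] (np.float64(243.33333333290258), np.float64(318.61098406300175), np.float64(207.33333333327872), np.float64(277.18293512236073))
cap 0.0686 [ 0.54095775  0.03657979 -0.00635809] [-1.47792889e-12  1.19371180e-12  5.76960701e-12]
bottom 0 [0.54302281 0.03180664] (np.float64(243.3333333328898), np.float64(318.0641624810688), np.float64(207.33333333325874), np.float64(276.690970126035))
bottom -0.004 [0.54251972 0.03063912] (np.float64(243.3333333329175), np.float64(316.54489882779524), np.float64(207.3333333331756), np.float64(275.322788401836))
bottom 0.004 [0.54352591 0.03297415] (np.float64(243.33333333296764), np.float64(319.64817337848905), np.float64(207.33333333330623), np.float64(278.1153477508883))
```

```bash
cat > joint.py <<'E'
from fit import *
from scipy.spatial.transform import Rotation as Ro
from rig import get_obs
W={k:load(k) for k in('w2','w3','w12','w13')}
cam={k:-v['R'].T@v['t'] for k,v in W.items()}
for k in cam: print(k,cam[k])
print('now',get_obs()['position'])
def mod(k,b):
    c=W[k]; R=Ro.from_rotvec([b[3],b[4],0]).as_matrix()@c['R']; C=cam[k]+b[:3]
    return {'K':c['K'],'R':R,'t':-R@C}
P3=lambda u,v:pix(u,v,150,180,3)
def res(p,full=False):
    b=p[:5]; cup=p[5:7]; ring=p[7:9]   # cup world at w2/w3
    r=[]
    a=ext(mod('w2',b),*cup,.05,.024); m=(273.8-22.67,273.8+22.67,126.5-22.67)
    r+=[a[0]-m[0],a[1]-m[1],a[2]-m[2]]
    r+=[a[3]-(126.5+22.67)]
    a=ext(mod('w3',b),*cup,.05,.024)
    r+=[a[0]-P3(217,0)[0],a[1]-P3(543,0)[0],a[2]-P3(0,121)[1]]
    c=mod('w13',b); X=lambda u:pix(u,0)[0]; Y=lambda v:pix(0,v)[1]
    o=ext(c,*ring,.019,.031); i=ext(c,*ring,.019,.0235); l=ext(c,*ring,.005,.031)
    r+=[o[0]-X(227),o[1]-X(520),i[2]-Y(178),l[2]-Y(130)]
    c=mod('w12',b); Q=lambda u,v:pix(u,v,150,90,3)
    o=ext(c,*ring,.019,.031); i=ext(c,*ring,.019,.0235); l=ext(c,*ring,.005,.031)
    r+=[o[0]-Q(288,0)[0],o[1]-Q(461,0)[0],i[2]-Q(0,183)[1],o[3]-Q(0,333)[1],l[2]-Q(0,157)[1]]
    if full: return np.array(r)
    return np.concatenate([np.array(r)/.7,b[:3]/.002,b[3:]/.008])
s=least_squares(res,[0,0,0,0,0,.516,-.404,.54,.035],x_scale=[1e-3]*9,diff_step=1e-4)
p=s.x; print('bias',p[:5]); print('cup',p[5:7],'ring',p[7:9]); print(np.round(res(p,True),2))
rel=p[5:7]-cam['w3'][:2]; print('cup-cam',rel,'ring-cam13',p[7:9]-cam['w13'][:2]); print('needed shift from w13', p[7:9]-cam['w13'][:2]-rel)
J=s.jac; C=np.linalg.inv(J.T@J); A=np.zeros((2,9)); A[0,5]=A[1,6]=-1;A[0,7]=A[1,8]=1; print('sd',np.sqrt(np.diag(A@C@A.T)))
E
python3 joint.py
```

```text
w2 [ 0.52227265 -0.37767419  0.43460428]
w3 [ 0.52479558 -0.32975567  0.18756257]
w12 [0.5493581  0.10922754 0.3943761 ]
w13 [0.54849268 0.10948714 0.23027728]
now [0.54037239 0.03046776 0.06862236]
bias [-1.96948107e-08 -8.80530936e-07  5.17459289e-03 -5.51246070e-03
 -6.84256326e-04]
cup [ 0.5171529  -0.40192011] ring [0.53975361 0.0344288 ]
[ 0.18  0.05 -1.64 -0.68 -0.37  0.27  1.03  0.36 -0.18 -0.84 -1.09 -0.1
 -0.2   1.19  0.79  1.2 ]
cup-cam [-0.00764268 -0.07216444] ring-cam13 [-0.00873906 -0.07505834]
needed shift from w13 [-0.00109638 -0.0028939 ]
sd [0.00037713 0.0003948 ]
```

```bash
sed -i "s/\[0,0,0,0,0,.516,-.404,.54,.035\],x_scale=\[1e-3\]\*9,diff_step=1e-4/[1e-3]*5+[.516,-.404,.54,.035],x_scale=[1e-3]*9,diff_step=[.05]*5+[1e-4]*2+[1e-4,1e-3]/" joint.py; python3 joint.py | tail -8
python3 - <<'E'
from h import *
for i in range(3):
    c=camera('wrist'); o=get_obs(); print(o['position'],-c['R'].T@c['t'],o['ft_force'])
E
```

```text
bias [ 1.28131266e-08 -1.29767828e-06  5.17357032e-03 -5.51089247e-03
 -6.83952415e-04]
cup [ 0.51715286 -0.40192065] ring [0.53975354 0.03442816]
[ 0.18  0.05 -1.64 -0.68 -0.37  0.27  1.04  0.36 -0.18 -0.84 -1.09 -0.1
 -0.2   1.19  0.79  1.2 ]
cup-cam [-0.00764272 -0.07216498] ring-cam13 [-0.00873913 -0.07505898]
needed shift from w13 [-0.00109641 -0.002894  ]
sd [0.00037713 0.00039479]
[0.54042917 0.03042403 0.06886127] [0.54867856 0.10942488 0.23083567] [-0.18920164 -0.27676911 -0.43867455]
[0.54030707 0.03040464 0.06888109] [0.5486737  0.1093903  0.23107776] [-0.02701527  0.12789113  0.24897508]
[0.54012097 0.03040682 0.06875035] [0.54856743 0.10937256 0.23109893] [ 0.3144982   0.41301946 -0.49757185]
```

Request:
arm_command(plan=[[[-0.03,-0.05,-0.3],0],[[-0.03,-0.05,-0.6],0],[[-0.03,-0.05,-0.75],0],[[-0.03,-0.05,-0.75],0],[[-0.03,-0.05,-0.75],0]])

```text
time: 19.4
position: [0.538, 0.0292, 0.048]
tool_rot: [-0.472, 0.527, -0.526, 0.472]
ft_force: [0.9, 0.7, -0.6]
grip_width: 0.0471
```

```bash
python3 - <<'E'
from h import *
for i in range(2):
    c=shot('wrist','w14'); o=get_obs(); print(o['position'],-c['R'].T@c['t'],o['ft_force'])
crop('w14',150,130,400,310,3,'c17')
E
```

```text
[0.53816639 0.0292462  0.04816022] [0.54696797 0.10810954 0.21019646] [-0.20534846 -0.36519196 -1.30656077]
[0.53828014 0.02923495 0.04831227] [0.54706394 0.10810879 0.2103885 ] [-0.17541332 -0.12738178 -0.5794289 ]
```

View pics/c17.png

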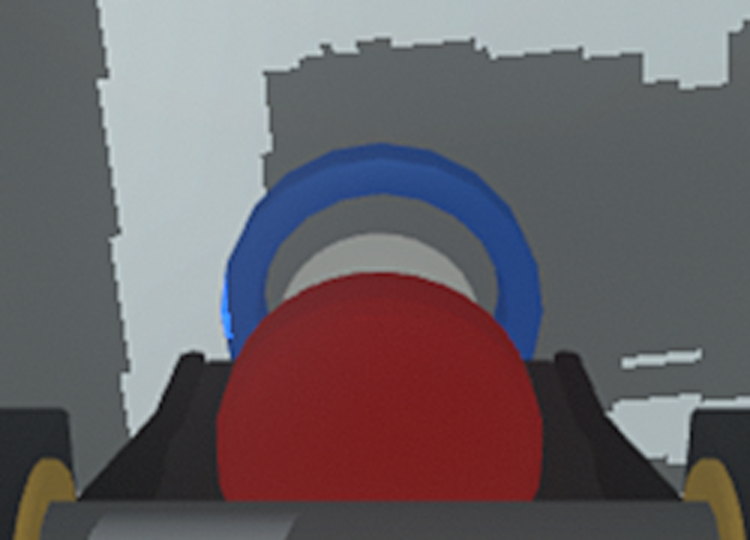

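```bash
python3 - <<'E'
from h import *
c=load('sc12'); T=np.array([.5406,.0304,.2321]); e=np.array([.1096,.994,0])
crop('sc12',262,140,292,182,16,'c18')
a=np.linspace(0,2*np.pi,200)
def rows(off,tilt,scale=16,u0=262,v0=140):
    ax=np.array([0,0,1.])*np.cos(tilt)+e*np.sin(tilt); n=np.cross(e,[0,0,1]); f=np.cross(ax,n)
    G=T+[0,0,.0187]+off*e   # grasp point at cup height .044
    out=[]
    for h,r in((-.044,.021),(-.008,.021),(-.008,.024),(.006,.024)):
        q=np.array([proj(c,G+ax*h+r*(np.cos(t)*n+np.sin(t)*f)) for t in a]); 
        m=[(q[:,0].min()-u0+.5)*scale,(q[:,0].max()-u0+.5)*scale,(q[:,1].min()-v0+.5)*scale,(q[:,1].max()-v0+.5)*scale]; out.append(np.round(m))
    return out
for t in(0,.1,-.1): print(t,rows(.004,t))
E
```

```text
0 [array([146., 358., 455., 566.]), array([145., 360., 298., 407.]), array([130., 376., 291., 415.]), array([130., 377., 228., 351.])]
0.1 [array([153., 365., 474., 567.]), array([147., 362., 309., 399.]), array([131., 377., 303., 406.]), array([129., 376., 237., 339.])]
-0.1 [array([139., 351., 435., 562.]), array([144., 359., 287., 413.]), array([129., 374., 279., 422.]), array([130., 378., 220., 363.])]
```

View pics/c18.png

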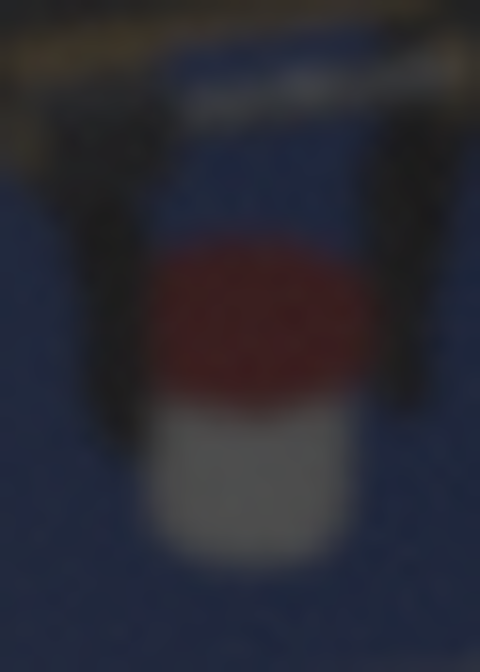

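Request:
arm_command(plan=[[[0.01,0.04,0],0],[[0.01,0.04,-0.08],0],[[0.01,0.04,-0.16],0],[[0.01,0.04,-0.16],0]])

```text
time: 19.9
position: [0.5382, 0.0303, 0.0441]
tool_rot: [-0.472, 0.527, -0.526, 0.472]
ft_force: [-0.5, 0.0, -0.7]
grip_width: 0.047
```

Request:
arm_command(plan=[[[0,0,-0.06],0],[[0,0,-0.12],0],[[0,0,-0.12],0]])

```text
time: 20.2
position: [0.5382, 0.0303, 0.0411]
tool_rot: [-0.472, 0.527, -0.526, 0.472]
ft_force: [0.2, -0.9, -0.5]
grip_width: 0.0465
```

Request:
arm_command(plan=[[[0,0,-0.06],0],[[0,0,-0.12],0],[[0,0,-0.12],0]])

```text
time: 20.5
position: [0.5383, 0.0303, 0.0381]
tool_rot: [-0.472, 0.526, -0.526, 0.472]
ft_force: [0.3, -0.2, -0.4]
grip_width: 0.0471
```

```bash
python3 - <<'E'
from h import *
for i in range(2):
    c=shot('wrist','w15'); o=get_obs(); print(o['position'],o['ft_force'],o['moment'])
crop('w15',150,130,400,310,3,'c19')
E
```

```text
[0.53829053 0.03024055 0.03819623] [ 0.06606263  0.1871384  -1.66325331] [-0.04416302  0.05114696  0.04823441]
[0.53835989 0.03024801 0.03825433] [ 0.16075111  0.1277938  -0.30179615] [-0.04526302  0.09534217 -0.02154686]
```

View pics/c19.png

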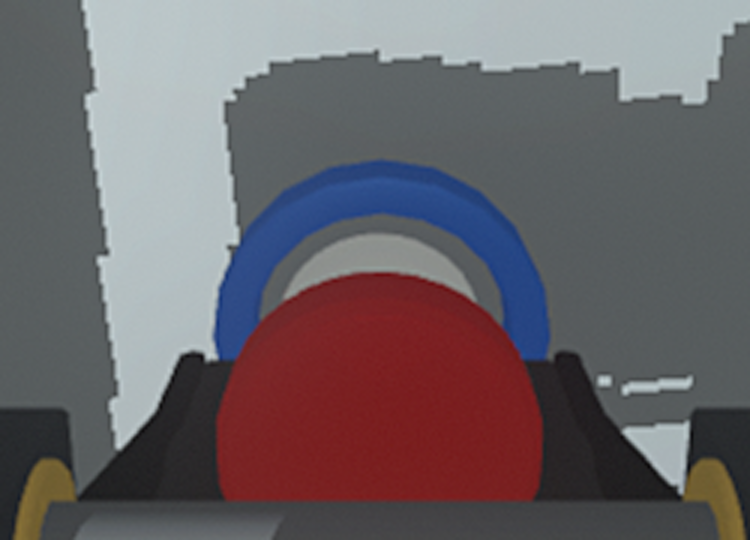

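Request:
arm_command(plan=[[[0,0,-0.06],0],[[0,0,-0.12],0],[[0,0,-0.16],0],[[0,0,-0.16],0]])

```text
time: 21.0
position: [0.5383, 0.0303, 0.0341]
tool_rot: [-0.472, 0.526, -0.526, 0.472]
ft_force: [0.0, -0.1, -0.6]
grip_width: 0.0469
```

Request:
arm_command(plan=[[[0,0,-0.05],0],[[0,0,-0.1],0],[[0,0,-0.1],0],[[0,0,-0.1],0]])

```text
time: 21.4
position: [0.5384, 0.0302, 0.0318]
tool_rot: [-0.472, 0.526, -0.526, 0.472]
ft_force: [0.2, 0.6, -0.9]
grip_width: 0.047
```

Request:
arm_command(plan=[[[0,0,-0.03],0],[[0,0,-0.03],0]])

```text
time: 21.6
position: [0.5384, 0.0303, 0.031]
tool_rot: [-0.472, 0.526, -0.526, 0.472]
ft_force: [0.3, -0.6, 0.0]
grip_width: 0.0469
```

Request:
arm_command(plan=[[[0,0,-0.03],0],[[0,0,-0.03],0]])

```text
time: 21.8
position: [0.5385, 0.0303, 0.0304]
tool_rot: [0.472, -0.526, 0.526, -0.472]
ft_force: [0.0, 0.0, 0.6]
grip_width: 0.0466
```

Request:
arm_command(plan=[[[0,0,-0.03],0],[[0,0,-0.03],0]])

```text
time: 22.0
position: [0.5385, 0.0302, 0.0304]
tool_rot: [0.472, -0.526, 0.526, -0.472]
ft_force: [-0.6, -0.1, 5.9]
grip_width: 0.0469
```

Request:
arm_command(plan=[[[0,0,0.03],0],[[0,0,0.03],0]])

```text
time: 22.2
position: [0.5385, 0.0302, 0.0304]
tool_rot: [0.472, -0.526, 0.526, -0.472]
ft_force: [-0.6, -0.2, 2.0]
grip_width: 0.0466
```

Request:
arm_command(plan=[[[0,0,0],0],[[0,0,0],0],[[0,0,0],0],[[0,0,0],0],[[0,0,0],0]], fingers=0.7)

```text
time: 22.7
position: [0.5384, 0.0302, 0.0302]
tool_rot: [-0.472, 0.526, -0.526, 0.472]
ft_force: [-0.3, -0.5, -0.3]
grip_width: 0.0722
```

```bash
python3 - <<'E'
from h import *
c=shot('wrist','w16'); o=get_obs(); print(o['position'],o['ft_force'],o['grip_width'])
crop('w16',150,130,400,310,3,'c20')
E
```

```text
[0.53837693 0.03027078 0.03026255] [0.22240299 0.60806375 0.07500024] 0.0730127463408791
```

View pics/c20.png

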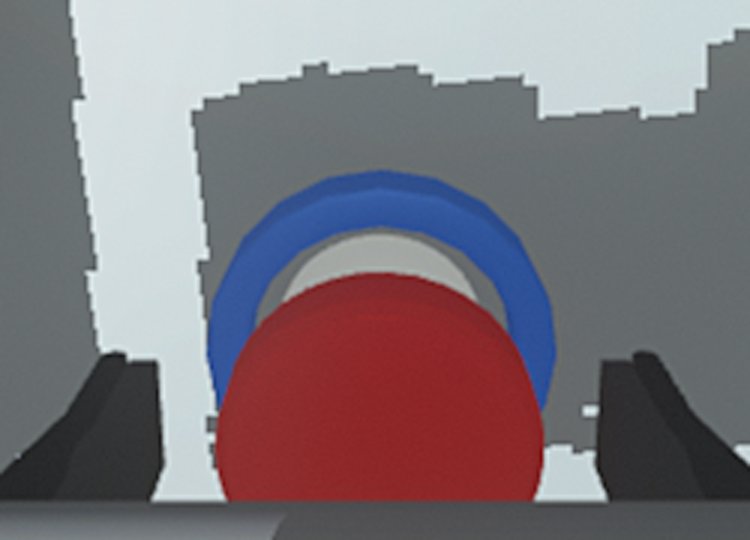

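Request:
arm_command(plan=[[[0,0,0.4],0],[[0,0,1.2],0],[[0,0,2.6],0],[[0,0,4.2],0],[[0,0,5.8],0]])

```text
time: 23.25
position: [0.538, 0.0303, 0.1772]
tool_rot: [-0.472, 0.526, -0.526, 0.472]
ft_force: [2.4, 0.0, -0.3]
grip_width: 0.0737
```

Request:
arm_command(plan=[[[0,0,1.2],0],[[0,-0.6,2.2],0],[[0,-1.4,2.8],0],[[0,-2,3],0],[[0,-2,3],0]])

```text
time: 23.75
position: [0.5388, -0.0214, 0.2513]
tool_rot: [0.471, -0.526, 0.528, -0.472]
ft_force: [-0.2, -0.1, 0.1]
grip_width: 0.0737
```

```bash
python3 - <<'E'
from h import *
c=shot('wrist','w17'); o=get_obs(); print(o['position'],o['ft_force'],o['time'])
c2=shot('scene','sc17');shot('side','s17')
crop('w17',150,40,400,250,3,'c21');crop('sc17',200,100,420,330,3,'c22');crop('s17',180,120,350,380,3,'c23')
a=load('scene0')['p'].astype(int)
for k,(u0,v0,u1,v1) in {'timer':(325,250,370,280),'empty':(370,275,400,310)}.items(): print(k,np.abs(a[v0:v1,u0:u1]-c2['pixels'][v0:v1,u0:u1].astype(int)).mean())
E
```

```text
[ 0.53802397 -0.02029323  0.25020804] [-1.53748099  0.33261162 -0.18600611] 23.8
timer 7.527160493827161
empty 6.721904761904762
```

View pics/c21.png

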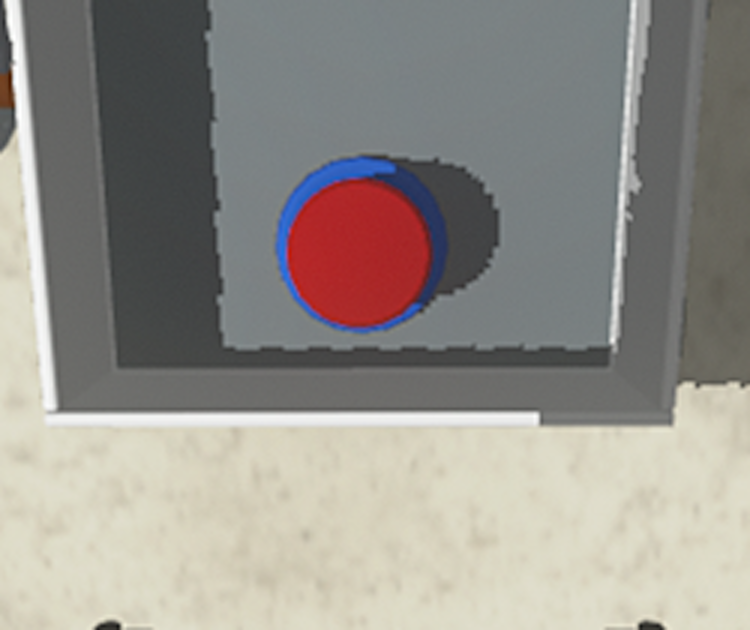

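View pics/c22.png

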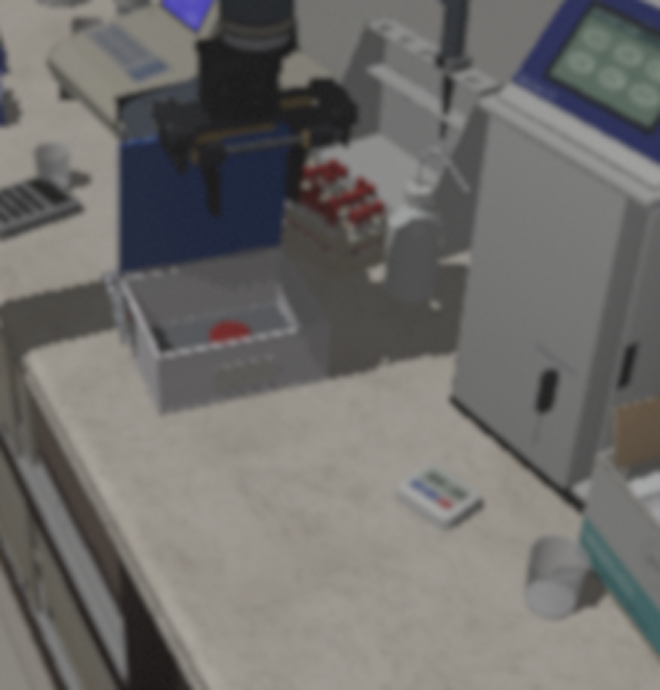

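View pics/c23.png

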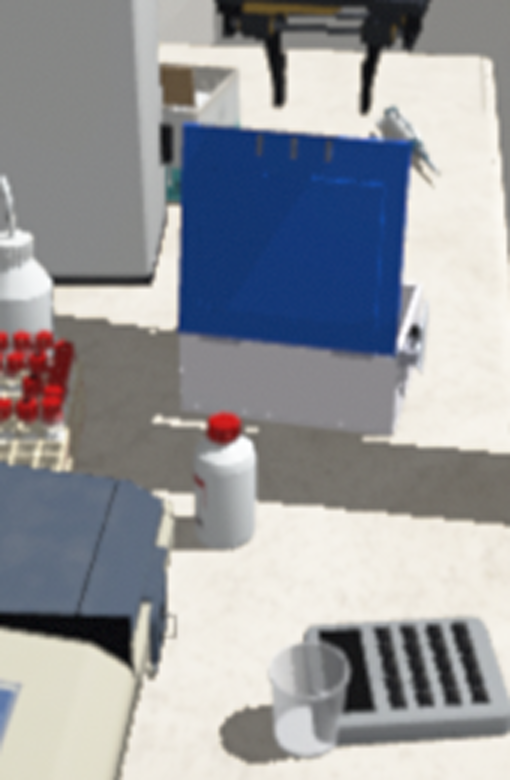

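```bash
python3 - <<'E'
from h import *
c=load('w17')
P=lambda u,v,z:onz(c,(u+.5)/3-.5+150,(v+.5)/3-.5+40,z)
print(P(359.5,253,.055),P(361,244,.017),np.linalg.norm(P(288,253,.055)-P(431,253,.055)))
from rig import hand_in; print(get_obs()['ft_force']); print(hand_in())
E
```

```text
[0.53929544 0.03419309 0.055     ] [0.5393261  0.03478358 0.017     ] 0.04650716568532518
[-0.52655227 -0.0427365  -0.88080965]
the job is handed in; nothing more can be done
None
```

The lid stands open by itself and the red-capped cup is released in the blue holder. I handed the job in at about 24 s. No verdict came back, so this rests on my own checks.

**How the lid was opened:** the interface turns the tool only about the vertical, so the fingers could not slant under the lip. I gripped the cup round its cap and pushed the lip up with the cap's rim instead of with the bare fingers. The force rose to about 12 N at the roller, then fell away past the dead point. The last small steps read 4–5 N, probably light contact with the buffer. The lid stayed up when I backed off, and it was still up in the last pictures.

**How the cup was placed:** I lowered it into the holder and felt the floor at the expected height, within about 0.1 mm, with about 6 N. I then eased off, released it and backed away.

**Last checks:**
- **Centring:** the cup's centre measured about 0.6 mm from the holder's.
- **Robot clear:** the gripper is about 0.25 m up, with force readings at noise level.
- **Bystanders:** the timer, empty cup and reagent bottle look unmoved in the pictures.

**Checks that disagreed:**
- **Camera scale:** the wrist camera showed the cap about 1.5 mm too small, which fits its calibration being a few mm off in height.
- **Cup offset:** my estimates of where the cup sat in the grip differed by a few mm before insertion. I took a compromise and felt the way in.
- **Cup tilt:** I did not measure it after release. While the cup was still held, the estimate was 0.03 ± 0.03 rad.

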